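# Open the tool-case padlock by feel and hold it up

## Task

The combination of this padlock is forgotten. Push the lock snugly into the corner of the steel bench stops (its shackle end against the low bar, its side against the short fence), and keep it there while you turn the dial anticlockwise until you feel its notch click and the shackle gives a little, then draw the shackle fully out. Finally lift the opened lock off the bench, level and with the shackle still out, and finish while holding it still at least a hand's width (10 cm) up; leave the jar, the cup and the scraper alone.

Things in the scene. Friction and masses are not known exactly. Their poses are not given: they have to be found in the camera images.
- stops: Two steel bars fixed to the bench in a corner. Origin: inside corner, bench height. Low end bar, 8 high, fills x 0 to 12, y -80 to 8 mm: its face x = 0 stops the lock moving to +x; the shackle passes over it. Side fence, 18 high, fills x -26 to 12, y 0 to 14 mm: its face y = 0 stops the lock moving to +y.
- lock: Padlock lying loose on its back, 0.4 to 0.6 kg in all (slides with up to 5 N). Metal case 76 (x) x 64 (y) x 32 (z) mm, can be gripped across y; origin at the centre of its underside, z up; the shackle leaves the face x = +38 mm. Snug in the corner, its axes are parallel to those of the stops and its origin is at x -38, y -32 mm in their frame.
- dial_fin (a point): Centre of the grip fin of the black dial on the case: fin 40 long (x of this point) x 12 wide (y) x 22 high, top 64 and foot 42 mm above the lock's underside (this point 53 mm), on the dial's upright axis, above the lock's origin. A white line marks its +x end. Under the fin a round disc 44 mm across.
- dial (a joint): Turn of the dial, rad, anticlockwise seen from above; 0 = fin's x along the lock's x; starts at 0 to 0.25. Turns easily (under 0.1 N m), stays where left. Its one notch is hidden, differs each time: at 0.6 to 1.4 the shackle suddenly springs 3 to 6 mm out within 0.1 rad of turning (the click). About 0.2 rad further the dial stops dead; do not force it.
- shackle (a joint): How far the shackle is drawn out, m: 0 to 0.0015 shut, 0.003 to 0.007 after the click, 0.018 at its end. Before the click it is locked. After it, it is pulled along the lock's x with 3 to 6 N, and stays where it is left.
- shackle_bow (a point): Middle of the shackle's cross bar: round steel bar 8 mm thick along the lock's y, straight for 22 mm, its centre 17 mm above the lock's underside and 98 mm from the lock's origin when shut (60 mm beyond the case; clear space in the loop 56 x 30 mm). Moves with the shackle.
- jar: Jar of clay-coloured slip, 60 across, 85 high, upright; bystander. Origin under its centre.
- cup: White cup, 76 across, 85 high; bystander. Origin under its centre.
- scraper: Scraper with wooden handle, 180 long along its x, 12 high, lying flat; bystander.
There are look-alikes about, which are no part of the job. Leave any yellow look-alike of the stops alone.

How it is judged:
By the outcome, as a careful person would: the job done as asked, in the order asked, and still so for the second after the job is handed in, while the arm keeps its last pose, push and grip.
It also fails if it takes over 70 s, if anything falls off the work surface, if the arm or the gripper's body presses on something with over 40 N, if the wrist force passes 120 N, or if a joint passes its speed limit or range.

## Robot

A 6-joint arm with a two-finger parallel gripper is mounted at the origin on the work surface. World frame = base frame: x ahead of the robot, y to its left, z up, the work surface at z = 0. Lengths are in m, angles in rad, forces in N, time in s.
With the tool pointing down it reaches from about 0.35 to 0.975 m from the base axis. Payload 17.4 kg.
Tool frame: the origin (TCP) lies between the finger pads; the fingertips stand 14 mm ahead of it and the grasp point (between the pads) lies 5 mm behind it; z points along the fingers, y is the line along which they close (so a half turn about z gives the same grasp; the last joint's range is limited). The gripper opens to 85 mm and grips with 20 to 120 N. Pads are 22 mm wide; open, the fingers measure 114 mm over their backs; the gripper's body (76 mm by 85 mm) begins 54 mm behind the grasp point. The pads swing forward as they close: fully open they stand 13 mm farther back than shut.
Start: joints at [1.229, 0.116, 1.442, -0, 1.584, -0.038], TCP at [0.202, 0.644, 0.245] pointing down, gripper open.
Joint ranges: [-2.83, 2.83], [-0.83, 2.19], [0.07, 2.5], [-1.14, 4.28], [0.01, 3], [-2.97, 2.97]. Speed limits (rad/s): [1.89, 1.89, 2.22, 3.14, 3.14, 3.14].

## Interface

Orientations are given as [roll, pitch, yaw] about the fixed x, y, z axes, in that order (R = Rz(yaw) Ry(pitch) Rx(roll)).
In Python, from workcell import get_obs, grab_frame, finish_job gives the robot as it stands.
- The arm moves only by the shell command python3 -m inch 'ROWS' [OPENING] [FORCE]. ROWS is JSON, a list that holds one entry, the list of rows, each a list of 6 numbers: the shift along the tool's x, y, z in m, then the turn, a rotation vector about the tool's x, y, z in rad. In form: [[[x, y, z, wx, wy, wz], ...]]. A call has 1 to 8 rows; each row is the pose to reach, as a shift and turn from the pose commanded when the call began, along the tool's axes at that moment; what a row does not reach only later rows make up. A row lasts 1/12 s, in which the tool goes at most 41.7 mm and 7.16 degrees, less where a joint would pass 70% of its speed; a pose out of reach is approached as far as the arm can. A call with a gripper value outside its range is refused whole. OPENING is the opening, from -1 (shut) to 1 (fully open), set as the call begins (- or left out, the last holds). The fingers move at their own pace and stop on an object; FORCE is the grip in N (left out, the last holds). Time passes only in rows, so rows that repeat a pose let the fingers close. It gives the time, the measured TCP pose, the force, the opening and the grip force at its end, in the units of the state.
- get_obs(): the state, without advancing time (a new reading comes with each control period).
- grab_frame(name): name is "scene" or "top"; returns a dict with "image" (480x640x3 uint8, blue, green, red), "z_map" (480x640 float32, m along the optical axis (not along the pixel's ray), 0 where there is no reading), "K" (3x3 intrinsics, pixels), "position" and "rotation" of the camera in the world. Camera axes: x right, y down, z forward; pixel columns grow to the right and rows downward; lengths in m; the calibration is good to about 2 mm. A picture is of the moment at which its call begins.
- finish_job(): hands the job in; it is judged then, once.
The state is a dict: "time_s": time; "joints": joint angles; "joint_vel": joint speeds; "tau": joint torques, N m; "ee_pos": TCP position; "ee_rot": TCP orientation; "force": force on the tool from outside, world axes, zero at the start; "wrist_torque": the same for the moment, N m; "opening": finger opening in m; "grasp_force": force on a finger pad.
Only numpy, scipy, OpenCV 4.12 (cv2) and the standard library are available. Lean on these libraries where they do the work, as an engineer would, in place of code of your own. Each camera call takes 0.05 s, during which the arm holds its last target. There are 200 camera calls.

## Working session

There is one attempt and no reset: what is moved stays moved. The work goes in short steps, Python scripts to look and compute and a shell command to move; the robot and the scene stay as the last step left them, time stands still between calls to the robot, and variables do not carry over. Pictures are saved under pics/ and viewed, at most 12 in all, crops included, and the job is handed in when it is done.

```bash
mkdir -p pics; ls; cat > h.py <<'E'
import numpy as np, cv2
from workcell import get_obs, grab_frame, finish_job
def ray(f,u,v,z):
    R=np.array(f["rotation"]);p=np.array(f["position"])
    d=R@np.linalg.inv(f["K"])@np.array([u,v,1.0]); return p+d*(z-p[2])/d[2]
def cloud(f):
    h,w=f["z_map"].shape;u,v=np.meshgrid(np.arange(w),np.arange(h));z=f["z_map"]
    P=np.stack([u*z,v*z,z],-1)@np.linalg.inv(f["K"]).T
    return P@np.array(f["rotation"]).T+np.array(f["position"])
E
python3 - <<'E'
from h import *
for n in("scene","top"):
    f=grab_frame(n);cv2.imwrite(f"pics/{n}0.png",f["image"]);np.save(n+"_0.npy",f,allow_pickle=True)
    print(n,np.round(f["K"],1).tolist(),np.round(f["position"],3),np.round(f["rotation"],3).tolist())
print(get_obs())
E
```

```text
pics
scene [[472.6, 0.0, 315.2], [0.0, 472.6, 246.5], [0.0, 0.0, 1.0]] [1.077 0.571 0.627] [-2.173, -0.004, 2.354]
top [[433.0, 0.0, 325.5], [0.0, 433.0, 232.6], [0.0, 0.0, 1.0]] [ 0.434 -0.013  0.962] [-3.071, 0.021, -1.576]
{'time_s': 0.1, 'joints': array([ 1.22918647e+00,  1.16447251e-01,  1.44222100e+00,  2.27884333e-05,
        1.58402249e+00, -3.78329951e-02]), 'joint_vel': array([ 0.00138095, -0.00017528, -0.00219713,  0.00052844, -0.00128456,
       -0.00033766]), 'tau': array([ 1.90161591e-03, -7.33658552e+01, -6.33784533e+01, -2.36616337e-06,
        5.33784478e-03,  2.62428927e-05]), 'ee_pos': array([0.20187733, 0.64392728, 0.24461577]), 'ee_rot': array([-3.14049621e+00, -6.43046529e-05,  2.83781604e+00]), 'force': array([-0.2980623 , -1.08819447,  0.2574337 ]), 'wrist_torque': array([-0.05089642, -0.03661387,  0.02143716]), 'grasp_force': 0.0, 'opening': 0.08519741089828152}
```

View pics/top0.png

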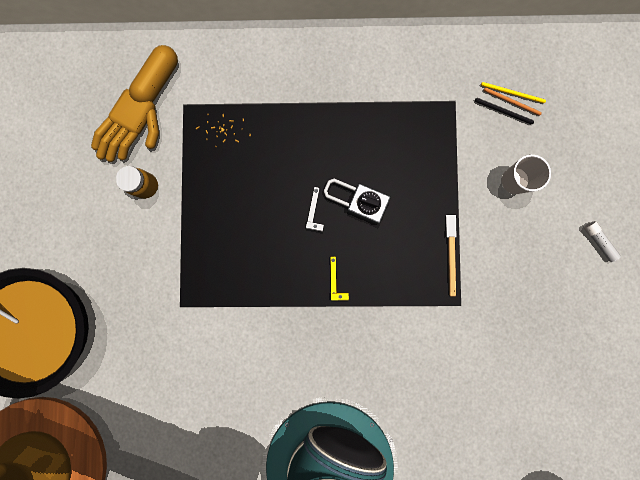

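View pics/scene0.png

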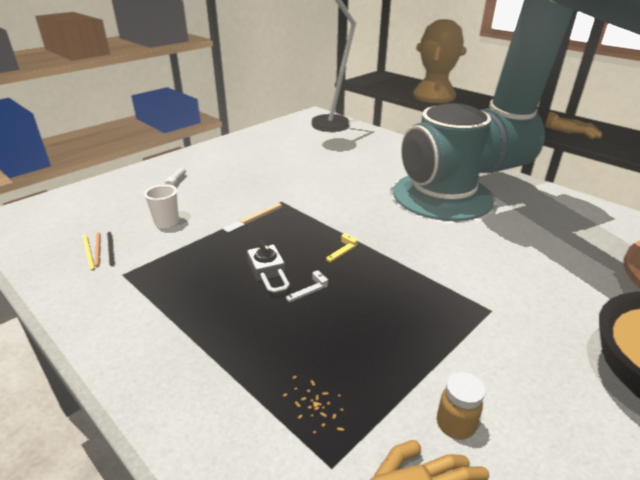

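In the top view the steel stops are the pale L at (315,210). The yellow L at (338,280) is the look-alike. The lock with its black dial is at (368,203), with no second lock visible. The cup is at (530,173), the jar at (137,182) and the scraper at (452,255). I choose the pale L and the white lock, and will check them in a crop.

```bash
cat >> h.py <<'E'
def rect(pts):  # min-area rect in mm,deg
    r=cv2.minAreaRect((pts[:,:2]*1000).astype(np.float32)); return r,cv2.boxPoints(r)
E
python3 - <<'E'
from h import *
out=[]
for n,(x0,x1,y0,y1) in (("top",(295,400,165,240)),("scene",(235,335,230,310))):
    f=np.load(n+"_0.npy",allow_pickle=True).item();C=cloud(f);im=f["image"]
    hsv=cv2.cvtColor(im,cv2.COLOR_BGR2HSV)
    sub=np.zeros(im.shape[:2],bool);sub[y0:y1,x0:x1]=1
    m=sub&(hsv[...,2]>90)&(hsv[...,1]<70)
    k,lab,st,ce=cv2.connectedComponentsWithStats(m.astype(np.uint8))
    for i in range(1,k):
        if st[i,4]<40: continue
        P=C[lab==i];print(n,st[i],"z pct",np.round(np.percentile(P[:,2],[5,25,50,75,95])*1000,1))
        for z,lo,hi in((.008,.003,.013),(.018,.014,.022),(.032,.027,.037)):
            s=(lab==i)&(C[...,2]>lo)&(C[...,2]<hi)
            if s.sum()<15: continue
            v,u=np.nonzero(s);W=np.array([ray(f,a,b,z) for a,b in zip(u,v)])
            r,b=rect(W);print("  z",z,s.sum(),np.round(r[0],1),np.round(r[1],1),round(r[2],1),np.round(b).tolist())
    fin=sub&(C[...,2]>.056)&(C[...,2]<.08)
    v,u=np.nonzero(fin)
    if len(u)>5:
        W=np.array([ray(f,a,b,.064) for a,b in zip(u,v)]);r,b=rect(W);print(" fin",len(u),np.round(r[0],1),np.round(r[1],1),round(r[2],1))
    c=cv2.resize(im[y0:y1,x0:x1],(525,400),interpolation=cv2.INTER_CUBIC) if n=="top" else cv2.resize(im[y0:y1,x0:x1],(500,400),interpolation=cv2.INTER_CUBIC)
    out.append(c[:, :399])
cv2.imwrite("pics/crop1.png",cv2.resize(np.hstack(out),(798,400)))
E
```

```text
Traceback (most recent call last):
  File "h.py", line 9, in cloud
    return P@np.array(f["rotation"]).T+np.array(f["position"])
           ~~~~~~~~~~~~~~~~~~~~~~~~~~~^~~~~~~~~~~~~~~~~~~~~~~~
ValueError: operands could not be broadcast together with shapes (480,640) (3,)
```

```bash
sed -i '1a from scipy.spatial.transform import Rotation as Ro' h.py; sed -i 's/np.array(f\["rotation"\])/Ro.from_euler("xyz",f["rotation"]).as_matrix()/' h.py
python3 - <<'E'
from h import *
out=[]
for n,(x0,x1,y0,y1) in (("top",(295,400,165,240)),("scene",(235,335,230,310))):
    f=np.load(n+"_0.npy",allow_pickle=True).item();C=cloud(f);im=f["image"]
    hsv=cv2.cvtColor(im,cv2.COLOR_BGR2HSV)
    sub=np.zeros(im.shape[:2],bool);sub[y0:y1,x0:x1]=1
    m=sub&(hsv[...,2]>90)&(hsv[...,1]<70)
    k,lab,st,ce=cv2.connectedComponentsWithStats(m.astype(np.uint8))
    for i in range(1,k):
        if st[i,4]<40: continue
        P=C[lab==i];print(n,st[i],"z pct",np.round(np.percentile(P[:,2],[5,25,50,75,95])*1000,1))
        for z,lo,hi in((.008,.003,.013),(.018,.014,.022),(.032,.027,.037)):
            s=(lab==i)&(C[...,2]>lo)&(C[...,2]<hi)
            if s.sum()<15: continue
            v,u=np.nonzero(s);W=np.array([ray(f,a,b,z) for a,b in zip(u,v)])
            r,b=rect(W);print("  z",z,s.sum(),np.round(r[0],1),np.round(r[1],1),round(r[2],1),np.round(b).tolist())
    fin=sub&(C[...,2]>.056)&(C[...,2]<.08)
    v,u=np.nonzero(fin)
    if len(u)>5:
        W=np.array([ray(f,a,b,.064) for a,b in zip(u,v)]);r,b=rect(W);print(" fin",len(u),np.round(r[0],1),np.round(r[1],1),round(r[2],1))
    out.append(cv2.resize(im[y0:y1,x0:x1],(399,300),interpolation=cv2.INTER_CUBIC))
cv2.imwrite("pics/crop1.png",np.hstack(out))
E
```

```text
top [324 178  32  28 226] z pct [17.7 18.9 20.3 21.6 23.1]
  z 0.018 181 [593.  -23.1] [63.  45.4] 66.2 [[560.0, -43.0], [601.0, -61.0], [627.0, -3.0], [585.0, 15.0]]
top [349 184  41  38 516] z pct [29.7 31.5 32.6 33.7 35.7]
  z 0.032 507 [564.3 -88.2] [72.3 61.3] 66.4 [[522.0, -109.0], [578.0, -134.0], [607.0, -67.0], [551.0, -43.0]]
top [306 187  18  44 306] z pct [ 5.1  7.5  9.4 17.5 20.2]
  z 0.008 191 [555.8  34.7] [96.3 26.1] 1.1 [[507.0, 47.0], [508.0, 21.0], [604.0, 23.0], [604.0, 49.0]]
  z 0.018 108 [550.3  22.5] [37.3 84.2] 76.6 [[505.0, 14.0], [587.0, -5.0], [596.0, 31.0], [514.0, 50.0]]
 fin 116 [564.1 -87.5] [39.5 12.6] 70.9
scene [246 244  39  27 518] z pct [ 0.7 31.3 32.8 34.2 62.4]
  z 0.032 371 [566.5 -85.5] [77.7 64.5] 66.5 [[521.0, -108.0], [581.0, -134.0], [612.0, -63.0], [552.0, -37.0]]
scene [259 268  31  25 323] z pct [-0.1  7.9 19.  20.8 22.3]
  z 0.008 19 [577.7 -51.3] [10.7 51.8] 65.6 [[552.0, -45.0], [599.0, -67.0], [603.0, -57.0], [556.0, -36.0]]
  z 0.018 209 [592.8 -24.4] [72.1 50.3] 65.8 [[555.0, -47.0], [601.0, -68.0], [631.0, -2.0], [585.0, 19.0]]
scene [286 270  43  32 470] z pct [-0.1  3.8  7.9 10.8 18.8]
  z 0.008 269 [548.2  35.6] [116.6  48.5] 11.7 [[486.0, 48.0], [496.0, 0.0], [610.0, 24.0], [600.0, 71.0]]
  z 0.018 97 [519.3  33.4] [42.1 17.7] 76.0 [[506.0, 15.0], [523.0, 11.0], [533.0, 52.0], [516.0, 56.0]]
 fin 92 [568.6 -82.3] [50.1 15.2] 70.2
```

View pics/crop1.png

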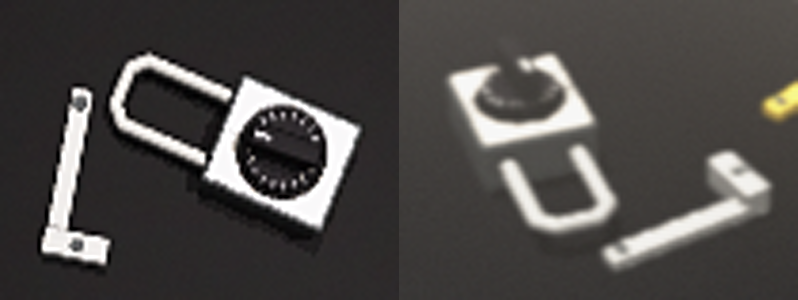

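The crop confirms the choice. The pale L has a long bar going up from a raised block at its lower end, which matches the steel stops. The lock lies to its right with the shackle pointing at it, the white dial mark toward the shackle. Next I refine the stops pose.

```bash
python3 - <<'E'
from h import *
def fit(f,s,z):
    v,u=np.nonzero(s);W=np.array([ray(f,a,b,z) for a,b in zip(u,v)])[:,:2]*1000
    r=cv2.minAreaRect(W.astype(np.float32));l=cv2.fitLine(W.astype(np.float32),cv2.DIST_L2,0,.01,.01).ravel()
    return len(u),np.round(r[0],1),np.round(r[1],1),round(r[2],1),"line",round(np.degrees(np.arctan2(l[1],l[0])),1),np.round(W.mean(0),1),np.round(cv2.boxPoints(r)).tolist()
for n,(x0,x1,y0,y1) in (("top",(300,324,180,240)),("scene",(285,335,265,310))):
    f=np.load(n+"_0.npy",allow_pickle=True).item();C=cloud(f);hsv=cv2.cvtColor(f["image"],cv2.COLOR_BGR2HSV)
    sub=np.zeros(C.shape[:2],bool);sub[y0:y1,x0:x1]=1
    th=130 if n=="top" else 150
    m=sub&(hsv[...,2]>th)&(hsv[...,1]<70)
    X=C[...,0]*1000
    print(n,"bar",fit(f,m&(X>528)&(C[...,2]<.014),.008))
    print(n,"fence",fit(f,m&(X<525)&(C[...,2]>.013),.018))
E
```

```text
top bar (172, array([565.8,  33.8]), array([11.4, 78.4]), 78.6, 'line', np.float32(-11.5), array([564.1,  34.1]), [[526.0, 36.0], [603.0, 20.0], [605.0, 32.0], [529.0, 47.0]])
top fence (98, array([516.7,  30.5]), array([37.4, 13.8]), 78.3, 'line', np.float32(79.0), array([516.6,  30.5]), [[506.0, 14.0], [520.0, 11.0], [527.0, 47.0], [514.0, 50.0]])
scene bar (187, array([570. ,  34.8]), array([50.2, 74.5]), 45.1, 'line', np.float32(-11.6), array([567.7,  34.2]), [[526.0, 43.0], [579.0, -9.0], [614.0, 26.0], [561.0, 79.0]])
scene fence (84, array([518.1,  31.9]), array([38.7, 16. ]), 76.7, 'line', np.float32(82.6), array([517.8,  31.1]), [[506.0, 15.0], [521.0, 11.0], [530.0, 49.0], [515.0, 53.0]])
```

```bash
cat >> h.py <<'E'
LOCK=np.array([.5645,-.0875]);LY=66.5
COR=np.array([.5253,.0363]);SY=78.5
def fr(o,yaw,x,y):
    a=np.radians(yaw);return o+np.array([x*np.cos(a)-y*np.sin(a),x*np.sin(a)+y*np.cos(a)])
def to(xy,z,yaw):
    o=get_obs();R=Ro.from_euler("xyz",o["ee_rot"])
    G=Ro.from_euler("xyz",[np.pi,0,np.radians(yaw)])
    print("shift mm",np.round(R.inv().apply(np.array([*xy,z])-o["ee_pos"])*1000,1),"turn",np.round((R.inv()*G).as_rotvec(),3))
def st():
    o=get_obs();print("t",round(o["time_s"],2),"p",np.round(o["ee_pos"]*1000,1),"yaw",round(np.degrees(o["ee_rot"][2]),2),"F",np.round(o["force"],1),"T",np.round(o["wrist_torque"],2),"op",round(o["opening"]*1000,1),"gf",round(o["grasp_force"],1),"q",np.round(o["joints"],2))
E
python3 -m inch '[[[-0.5635,-0.6008,0,0,0,1.678],[-0.5635,-0.6008,0,0,0,1.678],[-0.5635,-0.6008,0,0,0,1.678],[-0.5635,-0.6008,0,0,0,1.678],[-0.5635,-0.6008,0,0,0,1.678],[-0.5635,-0.6008,0,0,0,1.678],[-0.5635,-0.6008,0,0,0,1.678],[-0.5635,-0.6008,0,0,0,1.678]]]' 1
python3 -c "
from h import *
st();to(fr(LOCK,LY,-.012,0),.2,LY)"
```

```text
time_s: 0.77
ee_pos: [0.347, 0.342, 0.2451]
ee_rot: [-3.142, 0.0, 1.832]
force: [0.9, -0.3, 0.1]
opening: 0.0855
grasp_force: 0.0
t 0.77 p [347.  342.  245.1] yaw 104.97 F [ 0.9 -0.3  0.1] T [ 0.03 -0.07  0.03] op 85.5 gf 0.0 q [ 0.73 -0.3   1.83 -0.    1.61  0.46]
shift mm [-480.5   91.7   45.1] turn [-0.     0.     0.671]
```

```bash
python3 -m inch '[[[-0.4805,0.0917,0,0,0,0.671],[-0.4805,0.0917,0,0,0,0.671],[-0.4805,0.0917,0,0,0,0.671],[-0.4805,0.0917,0,0,0,0.671],[-0.4805,0.0917,0,0,0,0.671],[-0.4805,0.0917,0,0,0,0.671],[-0.4805,0.0917,0.04,0,0,0.671],[-0.4805,0.0917,0.045,0,0,0.671]]]'
python3 -c "
from h import *
st();to(fr(LOCK,LY,-.012,0),.12,LY)"
```

```text
time_s: 1.43
ee_pos: [0.4934, 0.0435, 0.2308]
ee_rot: [3.141, -0.001, 1.166]
force: [0.4, 1.1, -0.8]
opening: 0.0854
grasp_force: 0.0
t 1.43 p [493.4  43.5 230.8] yaw 66.81 F [ 0.4  1.1 -0.8] T [ 0.04 -0.06 -0.02] op 85.4 gf 0.0 q [ 0.04 -0.28  1.84  0.    1.58  0.44]
shift mm [-104.5  116.8  110.9] turn [ 0.001 -0.001  0.005]
```

```bash
python3 -m inch '[[[-0.1045,0.1168,0.0,0,0,0.005],[-0.1045,0.1168,0.0,0,0,0.005],[-0.1045,0.1168,0.0,0,0,0.005],[-0.1045,0.1168,0.04,0,0,0.005],[-0.1045,0.1168,0.08,0,0,0.005],[-0.1045,0.1168,0.11,0,0,0.005],[-0.1045,0.1168,0.11,0,0,0.005]]]'
python3 - <<'E'
from h import *
st();to(fr(LOCK,LY,-.012,0),.018,LY)
f=grab_frame("scene");cv2.imwrite("pics/s1.png",cv2.resize(f["image"][180:330,190:390],(800,600)))
E
```

```text
time_s: 2.02
ee_pos: [0.5561, -0.0964, 0.1128]
ee_rot: [-3.131, 0.002, 1.161]
force: [0.0, 0.2, -1.8]
opening: 0.0853
grasp_force: 0.0
t 2.02 p [556.1 -96.4 112.8] yaw 66.5 F [ 0.   0.2 -1.8] T [ 0.01 -0.01  0.01] op 85.3 gf 0.0 q [-0.22 -0.05  1.83 -0.    1.37  0.19]
shift mm [-0.3  5.1 94.7] turn [-0.01   0.002 -0.   ]
```

View pics/s1.png

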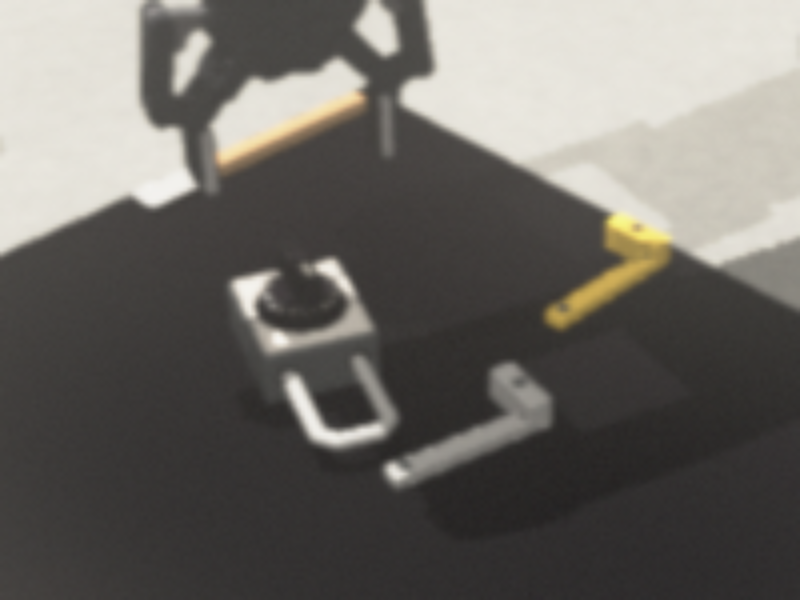

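The fingers (crop 210,180 and 388,140) straddle the lock (300,320) and are well clear of the stops. I descend and grip.

```bash
python3 -m inch '[[[0,0.004,0.03,0,0,0],[0,0.004,0.06,0,0,0],[0,0.004,0.08,0,0,0],[0,0.004,0.092,0,0,0],[0,0.004,0.092,0,0,0]]]'
python3 -c "
from h import *
st();to(fr(LOCK,LY,-.012,0),.018,LY)"
python3 -m inch '[[[0,0,0,0,0,0],[0,0,0,0,0,0],[0,0,0,0,0,0],[0,0,0,0,0,0],[0,0,0,0,0,0],[0,0,0,0,0,0]]]' -1 50
python3 -c "
from h import *
st()"
```

```text
time_s: 2.48
ee_pos: [0.5628, -0.0974, 0.0284]
ee_rot: [-3.141, 0.0, 1.162]
force: [-1.2, 0.4, 0.2]
opening: 0.0853
grasp_force: 0.0
t 2.48 p [562.8 -97.4  28.4] yaw 66.6 F [-1.2  0.4  0.2] T [ 0.04 -0.   -0.05] op 85.3 gf 0.0 q [-0.22  0.04  1.89 -0.    1.22  0.19]
shift mm [-2.2 -2.4 10.4] turn [-0.001  0.     0.002]
time_s: 2.98
ee_pos: [0.564, -0.0979, 0.0315]
ee_rot: [3.139, -0.001, 1.162]
force: [-3.5, 1.7, 8.9]
opening: 0.0622
grasp_force: 54.3
t 2.98 p [564.  -97.9  31.5] yaw 66.58 F [-3.5  1.7  8.9] T [0.37 0.84 0.19] op 62.2 gf 54.3 q [-0.22  0.04  1.89  0.    1.22  0.19]
```

```bash
python3 -m inch '[[[0,0,0,0,0,0],[0,0,0,0,0,0],[0,0,0,0,0,0]]]' 1
python3 -m inch '[[[0,-0.001,0.006,0,0,0],[0,-0.001,0.011,0,0,0],[0,-0.001,0.011,0,0,0],[0,-0.001,0.011,0,0,0]]]' 
python3 -c "
from h import *
st()"
python3 -m inch '[[[0,0,0,0,0,0],[0,0,0,0,0,0],[0,0,0,0,0,0],[0,0,0,0,0,0],[0,0,0,0,0,0]]]' -1 40
python3 - <<'E'
from h import *
st();f=grab_frame("scene");cv2.imwrite("pics/s2.png",cv2.resize(f["image"][200:320,210:370],(800,600)))
E
```

```text
time_s: 3.23
ee_pos: [0.5633, -0.0979, 0.0295]
ee_rot: [3.14, -0.0, 1.162]
force: [-0.4, -0.5, -0.9]
opening: 0.0853
grasp_force: 0.0
time_s: 3.57
ee_pos: [0.5616, -0.0974, 0.0169]
ee_rot: [-3.14, 0.0, 1.162]
force: [0.1, 0.6, -0.8]
opening: 0.0853
grasp_force: 0.0
t 3.57 p [561.6 -97.4  16.9] yaw 66.57 F [ 0.1  0.6 -0.8] T [-0.   -0.01  0.  ] op 85.3 gf 0.0 q [-0.22  0.05  1.9  -0.    1.19  0.19]
time_s: 3.98
ee_pos: [0.5623, -0.0976, 0.018]
ee_rot: [3.141, -0.0, 1.162]
force: [2.3, -1.2, 4.9]
opening: 0.0632
grasp_force: 45.6
t 3.98 p [562.3 -97.6  18. ] yaw 66.56 F [ 2.3 -1.2  4.9] T [-0.09 -0.06 -0.03] op 63.2 gf 45.6 q [-0.22  0.05  1.9  -0.    1.19  0.19]
```

View pics/s2.png

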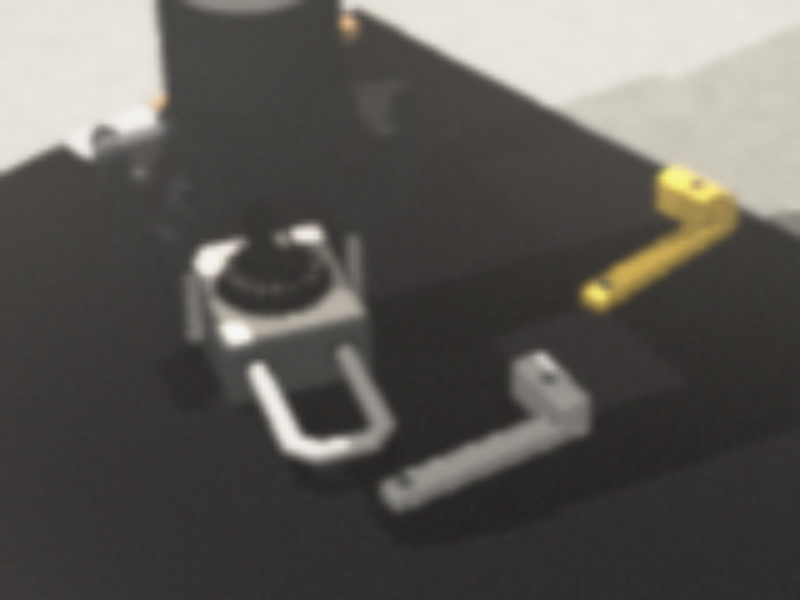

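The case is gripped between the pads (190,300 and 355,270). Next I slide it toward the corner with a 5 mm gap and turn it to 78.5°.

```bash
python3 -c "
from h import *
to(fr(COR,SY,-.054,-.037),.018,SY)"
```

```text
shift mm [ 63.  -39.8  -0. ] turn [ 0.001 -0.    -0.208]
```

```bash
python3 -m inch '[[[0.008,-0.005,-0.001,0,0,-0.026],[0.016,-0.010,-0.001,0,0,-0.052],[0.024,-0.015,-0.001,0,0,-0.078],[0.032,-0.020,-0.001,0,0,-0.104],[0.040,-0.025,-0.001,0,0,-0.130],[0.048,-0.030,-0.001,0,0,-0.156],[0.056,-0.035,-0.001,0,0,-0.182],[0.063,-0.040,-0.001,0,0,-0.208]]]'
python3 -m inch '[[[0,0,0,0,0,0],[0,0,0,0,0,0]]]'
python3 - <<'E'
from h import *
st();to(fr(COR,SY,-.049,-.032),.018,SY)
f=grab_frame("scene");g=grab_frame("top");cv2.imwrite("pics/s3.png",np.hstack([cv2.resize(f["image"][215:315,225:325],(400,400)),cv2.resize(g["image"][155:255,285:385],(400,400))]))
E
```

```text
time_s: 4.7
ee_pos: [0.55, -0.0226, 0.0184]
ee_rot: [-3.141, -0.0, 1.373]
force: [-0.6, -0.4, -5.2]
opening: 0.0629
grasp_force: 44.9
time_s: 4.87
ee_pos: [0.5502, -0.0232, 0.0185]
ee_rot: [3.142, 0.0, 1.371]
force: [0.9, -0.3, -4.7]
opening: 0.0632
grasp_force: 44.9
t 4.87 p [550.2 -23.2  18.5] yaw 78.55 F [ 0.9 -0.3 -4.7] T [-0.12 -0.03 -0.02] op 63.2 gf 44.9 q [-0.09  0.01  1.94 -0.    1.2   0.11]
shift mm [ 4.4 -4.3  0.5] turn [0.    0.    0.001]
```

View pics/s3.png

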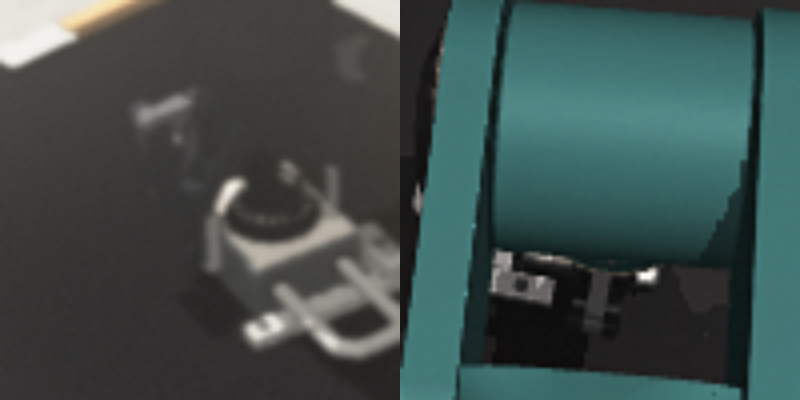

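The scene crop shows the shackle over the low bar with the case just short of it. I lower the lock a touch and press along x, then y, watching the force.

```bash
python3 -m inch '[[[0,0,0.0015,0,0,0],[0.002,0,0.0015,0,0,0],[0.004,0,0.0015,0,0,0],[0.004,0,0.0015,0,0,0]]]'
python3 -c "
from h import *
st()"
python3 -m inch '[[[0.002,0,0,0,0,0],[0.002,0,0,0,0,0]]]'
python3 -c "
from h import *
st()"
python3 -m inch '[[[0,-0.002,0,0,0,0],[0,-0.004,0,0,0,0],[0,-0.004,0,0,0,0]]]'
python3 -c "
from h import *
st();to(fr(COR,SY,-.049,-.032),.018,SY)"
```

```text
time_s: 5.3
ee_pos: [0.5518, -0.0205, 0.018]
ee_rot: [3.14, 0.001, 1.369]
force: [-2.1, -2.2, 4.9]
opening: 0.0632
grasp_force: 46.2
t 5.3 p [551.8 -20.5  18. ] yaw 78.44 F [-2.1 -2.2  4.9] T [-0.37  0.45  0.1 ] op 63.2 gf 46.2 q [-0.08  0.01  1.94 -0.    1.19  0.12]
time_s: 5.47
ee_pos: [0.5523, -0.0186, 0.018]
ee_rot: [3.14, 0.001, 1.369]
force: [0.1, -4.3, 5.0]
opening: 0.0634
grasp_force: 46.2
t 5.47 p [552.3 -18.6  18. ] yaw 78.44 F [ 0.1 -4.3  5. ] T [-0.5   0.31  0.12] op 63.4 gf 46.2 q [-0.08  0.01  1.94 -0.    1.19  0.12]
time_s: 5.72
ee_pos: [0.5485, -0.0179, 0.0181]
ee_rot: [3.139, 0.0, 1.369]
force: [2.5, -5.1, 3.7]
opening: 0.0632
grasp_force: 45.8
t 5.72 p [548.5 -17.9  18.1] yaw 78.44 F [ 2.5 -5.1  3.7] T [-0.66 -0.33 -0.08] op 63.2 gf 45.8 q [-0.08  0.    1.95 -0.    1.19  0.12]
shift mm [-0.6 -1.6  0.1] turn [ 0.003  0.    -0.001]
```

```bash
python3 -m inch '[[[0.002,0,-0.0003,0,0,0],[0.002,0,-0.0003,0,0,0]]]' >/dev/null
python3 -c "
from h import *
st()"
python3 -m inch '[[[0.002,0,0,0,0,0],[0.002,0,0,0,0,0]]]' >/dev/null
python3 -c "
from h import *
st()"
python3 -m inch '[[[0,-0.002,0,0,0,0],[0,-0.002,0,0,0,0]]]' >/dev/null
python3 -c "
from h import *
st()"
python3 -m inch '[[[0,-0.002,0,0,0,0],[0,-0.002,0,0,0,0]]]' >/dev/null
python3 -c "
from h import *
st();to(fr(COR,SY,-.049,-.032),.018,SY)"
```

```text
t 5.88 p [548.6 -17.6  18.3] yaw 78.46 F [  0.2 -23.2   4.9] T [-3.57  0.21  0.27] op 63.5 gf 46.0 q [-0.08  0.    1.94 -0.    1.19  0.13]
t 6.05 p [548.7 -17.4  18.5] yaw 78.46 F [ -7.2 -40.7   9.7] T [-6.33  1.17  0.47] op 63.5 gf 46.6 q [-0.07  0.    1.94 -0.01  1.19  0.13]
t 6.22 p [548.3 -16.9  19.1] yaw 78.4 F [  9.2 -36.6   1.9] T [-6.03 -1.35 -0.32] op 63.2 gf 46.0 q [-0.07 -0.    1.95 -0.01  1.19  0.13]
t 6.38 p [547.  -16.4  19.4] yaw 78.39 F [ 12.6 -35.1   2.6] T [-5.81 -2.01 -0.32] op 63.3 gf 46.0 q [-0.07 -0.01  1.95 -0.01  1.19  0.13]
shift mm [-1.7  0.2  1.4] turn [ 0.008  0.005 -0.002]
```

```bash
python3 -m inch '[[[-0.003,0,0,0,0,0],[-0.003,0,0,0,0,0]]]' >/dev/null
python3 -c "
from h import *
st()"
python3 -m inch '[[[0,-0.0015,0,0,0,0],[0,-0.0015,0,0,0,0]]]' >/dev/null
python3 -c "
from h import *
st()"
python3 -m inch '[[[0,-0.001,0,0,0,0],[0,-0.001,0,0,0,0]]]' >/dev/null
python3 -c "
from h import *
st()"
```

```text
t 6.55 p [546.4 -16.9  19.1] yaw 78.38 F [16.2 -9.3 -0.6] T [-1.46 -2.48 -0.32] op 63.2 gf 46.2 q [-0.08 -0.01  1.95 -0.    1.19  0.13]
t 6.72 p [546.3 -16.8  19.4] yaw 78.39 F [ 28.8 -13.3  -7.5] T [-2.26 -4.67 -0.63] op 63.3 gf 47.3 q [-0.08 -0.01  1.95 -0.    1.19  0.13]
t 6.88 p [546.1 -16.8  19.7] yaw 78.38 F [ 34.7 -15.2 -11.1] T [-2.7  -5.86 -0.89] op 62.8 gf 47.5 q [-0.08 -0.01  1.96 -0.    1.18  0.13]
```

```bash
python3 -m inch '[[[0,0.002,0.001,0,0,0],[0,0.002,0.001,0,0,0]]]' >/dev/null
python3 -c "
from h import *
st()"
python3 -m inch '[[[0,0,0.0003,0,0,0],[0,0,0.0003,0,0,0],[0,0,0.0003,0,0,0],[0,0,0.0003,0,0,0]]]' 1 >/dev/null
python3 -c "
from h import *
st()"
python3 -m inch '[[[0,0,-0.04,0,0,0],[0,0,-0.08,0,0,0],[-0.03,0,-0.11,0,0,0],[-0.09,0.0,-0.11,0,0,0],[-0.09,0,-0.11,0,0,0],[-0.09,0,-0.11,0,0,0]]]' >/dev/null
python3 - <<'E'
from h import *
st()
f=grab_frame("scene");C=cloud(f)
m=np.zeros(C.shape[:2],bool);m[225:310,240:335]=1
out={}
for z,lo,hi in((.064,.057,.07),(.032,.028,.036)):
    v,u=np.nonzero(m&(C[...,2]>lo)&(C[...,2]<hi));W=np.array([ray(f,a,b,z) for a,b in zip(u,v)])
    r,b=rect(W);print(z,len(u),np.round(r[0],1),np.round(r[1],1),round(r[2],1))
cv2.imwrite("pics/s4.png",cv2.resize(f["image"][225:315,235:355],(800,600),interpolation=cv2.INTER_CUBIC))
np.save("s4.npy",f,allow_pickle=True)
E
```

```text
t 7.05 p [546.4 -16.8  18.7] yaw 78.41 F [ 13.3 -12.1   6. ] T [-1.63 -2.12 -0.31] op 62.6 gf 49.4 q [-0.08 -0.01  1.95 -0.    1.19  0.13]
t 7.38 p [543.2 -15.2  15.9] yaw 78.47 F [-0.2  0.1  0.3] T [ 0.01 -0.02 -0.04] op 85.5 gf 0.0 q [-0.07 -0.01  1.96  0.    1.19  0.13]
t 7.88 p [ 524.8 -106.3  126.7] yaw 78.34 F [-0.3 -0.4  0.2] T [0.02 0.   0.  ] op 85.5 gf 0.0 q [-0.25 -0.13  1.88 -0.    1.39 -0.04]
0.064 102 [552.7  -4.1] [45.  17.6] 81.8
0.032 440 [551.3  -4.3] [79.6 65.6] 78.3
```

View pics/s4.png

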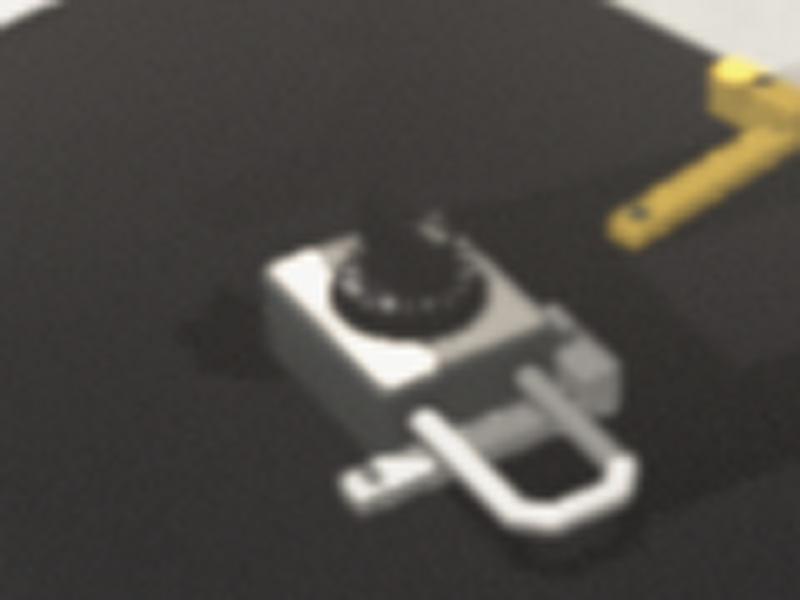

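The scene crop shows the case against the low bar (430,460) and the fence (585,365), with the shackle over the bar. Next I go above the fin.

```bash
cat >> h.py <<'E'
FIN=np.array([.5486,-.006])
def bow(f):
    C=cloud(f);g=f["image"].max(2);m=np.zeros(g.shape,bool);m[260:325,280:350]=1
    v,u=np.nonzero(m&(g>120)&(C[...,2]>.010)&(C[...,2]<.026))
    W=np.array([ray(f,a,b,.017) for a,b in zip(u,v)])[:,:2]-COR
    a=np.radians(SY);x=W@[np.cos(a),np.sin(a)]*1000;y=W@[-np.sin(a),np.cos(a)]*1000
    s=(abs(y+32)<9)&(x>45);return s.sum(),round(float(x[s].mean()),2),round(float(np.percentile(x[s],95)),2)
def case(f):
    C=cloud(f);m=np.zeros(C.shape[:2],bool);m[225:310,240:335]=1
    v,u=np.nonzero(m&(C[...,2]>.028)&(C[...,2]<.036)&(f["image"].max(2)>90));W=np.array([ray(f,a,b,.032) for a,b in zip(u,v)])
    r,b=rect(W);return np.round(r[0],1),np.round(r[1],1),round(r[2],1)
E
python3 - <<'E'
from h import *
f=np.load("s4.npy",allow_pickle=True).item();print(bow(f),case(f))
to(FIN,.11,82.4)
E
```

```text
(np.int64(30), 59.77, 63.99) (array([550.7,  -6.3]), array([75.4, 65.4]), 78.3)
shift mm [101.5   3.2  16.2] turn [ 0.     0.    -0.071]
```

```bash
python3 -m inch '[[[0.04,0.003,0.01,0,0,-0.071],[0.08,0.003,0.01,0,0,-0.071],[0.1015,0.003,0.016,0,0,-0.071],[0.1015,0.003,0.016,0,0,-0.071],[0.1015,0.003,0.016,0,0,-0.071],[0.1015,0.003,0.016,0,0,-0.071]]]' -0.05 >/dev/null
python3 - <<'E'
from h import *
st();to(FIN,.059,82.4)
E
```

```text
t 8.43 p [548.5  -4.2 109.9] yaw 82.6 F [ 0.  -1.3 -0.2] T [ 0.05  0.01 -0.03] op 40.5 gf 0.0 q [-0.05 -0.09  1.87 -0.    1.36  0.07]
shift mm [-1.7  0.4 50.9] turn [-0.     0.     0.004]
```

```bash
python3 -m inch '[[[-0.0015,-0.0005,0.02,0,0,0],[-0.0015,-0.0005,0.04,0,0,0],[-0.0015,-0.0005,0.0505,0,0,0],[-0.0015,-0.0005,0.0505,0,0,0],[-0.0015,-0.0005,0.0505,0,0,0]]]' >/dev/null
python3 -c "
from h import *
st()"
python3 -m inch '[[[0,0,0,0,0,0],[0,0,0,0,0,0],[0,0,0,0,0,0],[0,0,0,0,0,0]]]' -1 25 >/dev/null
python3 -c "
from h import *
st();f=grab_frame('scene');print(bow(f),case(f))"
```

```text
t 8.85 p [547.8  -6.4  59.7] yaw 82.51 F [ 0.1  0.3 -0.6] T [0.04 0.   0.02] op 40.6 gf 0.0 q [-0.06 -0.05  1.92 -0.    1.27  0.07]
t 9.18 p [548.7  -6.1  60.8] yaw 82.55 F [ 2.1 -1.   6.6] T [-0.22 -0.22 -0.06] op 10.9 gf 28.9 q [-0.06 -0.05  1.92 -0.    1.27  0.07]
(np.int64(28), 59.62, 63.48) (array([549.9,  -7. ]), array([73.8, 63.8]), 78.5)
```

```bash
python3 -m inch '[[[0.001,-0.0006,0,0,0,0],[0.001,-0.0006,0,0,0,0]]]' >/dev/null
python3 -c "
from h import *
st()"
python3 -m inch '[[[0,0,0,0,0,-0.06],[0,0,0,0,0,-0.12],[0,0,0,0,0,-0.18],[0,0,0,0,0,-0.24],[0,0,0,0,0,-0.30],[0,0,0,0,0,-0.36],[0,0,0,0,0,-0.36]]]' >/dev/null
python3 -c "
from h import *
st();f=grab_frame('scene');print(bow(f),case(f))"
```

```text
t 9.4 p [548.5  -5.6  60.9] yaw 82.55 F [ 4.1 -7.2  5.8] T [-1.41 -0.77 -0.04] op 11.2 gf 28.8 q [-0.06 -0.05  1.92 -0.    1.27  0.07]
t 9.98 p [547.7  -5.8  60.8] yaw 103.4 F [-4.9 -7.8  9.7] T [-1.49  0.76  0.04] op 11.9 gf 29.4 q [-0.06 -0.05  1.92 -0.    1.27 -0.29]
(np.int64(29), 59.78, 63.73) (array([549.9,  -6.8]), array([73.7, 63.5]), 78.7)
```

```bash
python3 -m inch '[[[0.0002,-0.0013,0,0,0,0],[0.0002,-0.0013,0,0,0,0]]]' >/dev/null
python3 -c "
from h import *
st()"
python3 -m inch '[[[0,0,0,0,0,-0.04],[0,0,0,0,0,-0.08],[0,0,0,0,0,-0.08]]]' >/dev/null
python3 -c "
from h import *
st();f=grab_frame('scene');print(bow(f),case(f))"
```

```text
t 10.2 p [547.3  -5.7  60.9] yaw 103.17 F [ 5.8 -8.   3.8] T [-1.38 -1.    0.07] op 11.3 gf 28.6 q [-0.06 -0.05  1.92 -0.    1.27 -0.29]
t 10.45 p [547.2  -5.8  60.9] yaw 107.91 F [ 3.8 -8.   5.6] T [-1.47 -0.69  0.06] op 11.4 gf 28.8 q [-0.06 -0.05  1.92 -0.    1.27 -0.37]
(np.int64(29), 59.78, 63.73) (array([549.9,  -6.6]), array([74.7, 63.6]), 78.9)
```

```bash
python3 -m inch '[[[0,-0.0003,0,0,0,-0.04],[0,-0.0003,0,0,0,-0.08],[0,-0.0003,0,0,0,-0.08]]]' >/dev/null
python3 -c "
from h import *
st();f=grab_frame('scene');print(bow(f),case(f))"
python3 -m inch '[[[0,-0.0003,0,0,0,-0.04],[0,-0.0003,0,0,0,-0.08],[0,-0.0003,0,0,0,-0.08]]]' >/dev/null
python3 -c "
from h import *
st();f=grab_frame('scene');print(bow(f),case(f))"
```

```text
t 10.75 p [546.9  -5.9  60.9] yaw 112.49 F [ 4.6 -7.3  6.4] T [-1.38 -0.8   0.03] op 11.6 gf 28.8 q [-0.06 -0.05  1.92 -0.    1.27 -0.45]
(np.int64(29), 59.78, 63.73) (array([549.8,  -6.9]), array([74. , 63.6]), 78.9)
t 11.05 p [546.7  -6.   60.9] yaw 117.08 F [ 5.3 -8.   4.1] T [-1.41 -0.8   0.05] op 11.4 gf 28.7 q [-0.06 -0.05  1.92 -0.    1.27 -0.53]
(np.int64(29), 59.78, 63.73) (array([549.9,  -6.6]), array([74.7, 63.6]), 78.9)
```

```bash
python3 -m inch '[[[0,-0.0002,0,0,0,-0.04],[0,-0.0002,0,0,0,-0.08],[0,-0.0002,0,0,0,-0.08]]]' >/dev/null
python3 -c "
from h import *
st();f=grab_frame('scene');print(bow(f),case(f))"
python3 -m inch '[[[0,-0.0002,0,0,0,-0.04],[0,-0.0002,0,0,0,-0.08],[0,-0.0002,0,0,0,-0.08]]]' >/dev/null
python3 -c "
from h import *
st();f=grab_frame('scene');print(bow(f),case(f))"
```

```text
t 11.35 p [546.5  -6.1  60.9] yaw 121.66 F [ 5.2 -7.6  5.5] T [-1.4  -0.79  0.08] op 11.2 gf 28.7 q [-0.06 -0.05  1.92 -0.    1.27 -0.61]
(np.int64(29), 59.78, 63.73) (array([549.8,  -6.9]), array([74. , 63.6]), 78.9)
t 11.65 p [546.3  -6.3  60.9] yaw 126.24 F [ 4.5 -8.5  6. ] T [-1.43 -0.8   0.06] op 11.3 gf 28.8 q [-0.06 -0.05  1.92 -0.    1.27 -0.69]
(np.int64(28), 59.93, 63.74) (array([549.8,  -6.9]), array([74. , 63.6]), 78.9)
```

```bash
python3 -m inch '[[[0,-0.0002,0,0,0,-0.04],[0,-0.0002,0,0,0,-0.08],[0,-0.0002,0,0,0,-0.08]]]' >/dev/null
python3 -c "
from h import *
st();f=grab_frame('scene');print(bow(f),case(f))"
python3 -m inch '[[[0,-0.0002,0,0,0,-0.04],[0,-0.0002,0,0,0,-0.08],[0,-0.0002,0,0,0,-0.08]]]' >/dev/null
python3 -c "
from h import *
st();f=grab_frame('scene');print(bow(f),case(f))"
```

```text
t 11.95 p [546.1  -6.4  60.9] yaw 130.82 F [ 4.  -8.2  6.1] T [-1.56 -0.69  0.04] op 11.4 gf 28.8 q [-0.06 -0.05  1.92 -0.    1.27 -0.77]
(np.int64(29), 59.78, 63.73) (array([549.9,  -6.6]), array([74.7, 63.6]), 78.9)
t 12.25 p [546.   -6.6  60.9] yaw 135.41 F [ 4.3 -9.5  5.7] T [-1.54 -0.74  0.07] op 11.1 gf 28.8 q [-0.06 -0.05  1.92 -0.    1.27 -0.85]
(np.int64(28), 59.93, 63.74) (array([549.7,  -7.2]), array([73.6, 63.6]), 78.9)
```

```bash
python3 -m inch '[[[0,-0.0002,0,0,0,-0.04],[0,-0.0002,0,0,0,-0.08],[0,-0.0002,0,0,0,-0.08]]]' >/dev/null
python3 -c "
from h import *
st();f=grab_frame('scene');print(bow(f),case(f))"
python3 -m inch '[[[0,-0.0002,0,0,0,-0.04],[0,-0.0002,0,0,0,-0.08],[0,-0.0002,0,0,0,-0.08]]]' >/dev/null
python3 -c "
from h import *
st();f=grab_frame('scene');print(bow(f),case(f))"
```

```text
t 12.55 p [545.8  -6.7  60.9] yaw 139.99 F [ 3.9 -9.3  6.1] T [-1.64 -0.65  0.09] op 11.4 gf 28.8 q [-0.06 -0.05  1.92 -0.    1.27 -0.93]
(np.int64(29), 59.78, 63.73) (array([549.7,  -7.2]), array([73.6, 63.6]), 78.9)
t 12.85 p [545.7  -6.9  60.9] yaw 144.58 F [ 4.5 -9.3  6.5] T [-1.66 -0.71  0.04] op 11.3 gf 28.8 q [-0.06 -0.05  1.92 -0.    1.27 -1.01]
(np.int64(29), 60.4, 64.29) (array([549.9,  -7.2]), array([73.8, 63.6]), 79.2)
```

```bash
python3 -m inch '[[[0,-0.0001,0,0,0,-0.03],[0,-0.0001,0,0,0,-0.06],[0,-0.0001,0,0,0,-0.06]]]' >/dev/null
python3 -c "
from h import *
st();f=grab_frame('scene');print(bow(f),case(f))"
```

```text
t 13.15 p [545.6  -7.1  60.9] yaw 147.98 F [  3.4 -10.4   5.8] T [-1.77 -0.58  0.07] op 11.2 gf 28.8 q [-0.06 -0.05  1.92 -0.    1.27 -1.07]
(np.int64(27), 62.34, 66.18) (array([550.5,  -7.1]), array([74.7, 63.8]), 80.1)
```

```bash
python3 -m inch '[[[0,-0.0001,0,0,0,-0.02],[0,-0.0001,0,0,0,-0.04],[0,-0.0001,0,0,0,-0.04]]]' >/dev/null
python3 - <<'E'
from h import *
st();f=grab_frame('scene');print(bow(f),case(f))
cv2.imwrite("pics/s5.png",cv2.resize(f["image"][225:315,235:355],(800,600),interpolation=cv2.INTER_CUBIC))
E
```

```text
t 13.45 p [545.5  -7.1  60.9] yaw 150.23 F [  3.1 -10.3   6.4] T [-1.77 -0.5   0.03] op 11.3 gf 28.9 q [-0.06 -0.05  1.92 -0.    1.27 -1.11]
(np.int64(27), 65.83, 69.66) (array([550.5,  -7.1]), array([74.7, 63.8]), 80.1)
```

View pics/s5.png

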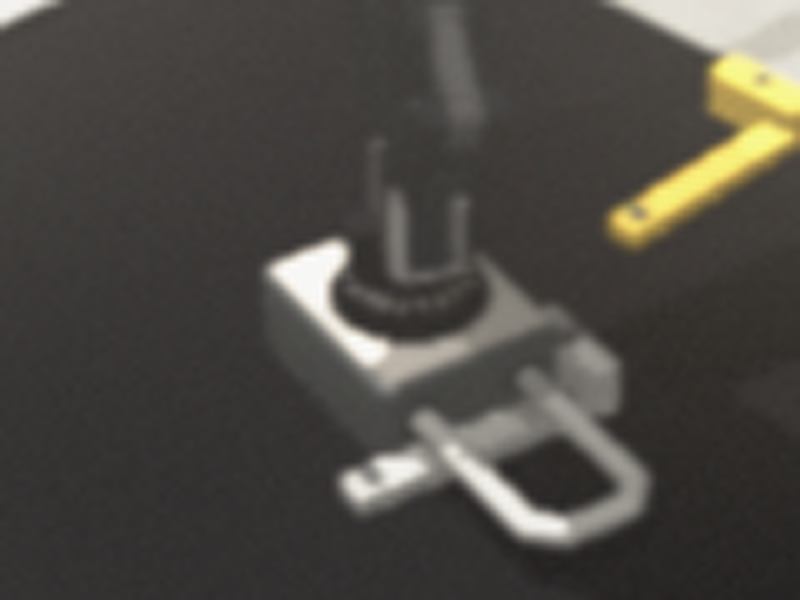

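The click shows clearly: the bow has moved out about 6 mm (to 65.8), and the case edges (crop 270,270 to 390,390) haven't moved. I release the fin and go over the bow.

```bash
python3 -m inch '[[[0,0,0,0,0,0],[0,0,0,0,0,0],[0,0,0,0,0,0],[0,0,-0.03,0,0,0],[0,0,-0.06,0,0,0],[0,0,-0.06,0,0,0]]]' -0.3 >/dev/null
python3 - <<'E'
from h import *
st();f=grab_frame('scene');print(bow(f),case(f));to((.5692,.0955),.11,168.5)
E
```

```text
t 14.0 p [546.4  -6.  125.2] yaw 150.17 F [0.9 0.  0.7] T [ 0.04 -0.    0.05] op 29.8 gf 0.0 q [-0.06 -0.11  1.87  0.    1.38 -1.11]
(np.int64(29), 65.51, 69.63) (array([550.9,  -6.1]), array([75.5, 65.2]), 78.8)
shift mm [30.2 99.7 12.7] turn [ 0.002  0.004 -0.32 ]
```

```bash
python3 -m inch '[[[0.01,0.033,0,0,0,-0.107],[0.02,0.066,0,0,0,-0.214],[0.0302,0.0997,0,0,0,-0.32],[0.0302,0.0997,0.0127,0,0,-0.32],[0.0302,0.0997,0.0127,0,0,-0.32],[0.0302,0.0997,0.0127,0,0,-0.32],[0.0302,0.0997,0.0127,0,0,-0.32]]]' >/dev/null
python3 - <<'E'
from h import *
st();to((.5692,.0955),.018,168.5)
f=grab_frame("scene");cv2.imwrite("pics/s6.png",cv2.resize(f["image"][200:320,210:370],(800,600),interpolation=cv2.INTER_CUBIC))
E
```

```text
t 14.63 p [567.6  94.7 106.5] yaw 168.4 F [-1.2 -0.5  0.5] T [0.   0.01 0.04] op 30.0 gf 0.0 q [ 0.12 -0.03  1.82 -0.    1.35 -1.25]
shift mm [-1.5  1.2 88.5] turn [-0.    -0.001 -0.002]
```

View pics/s6.png

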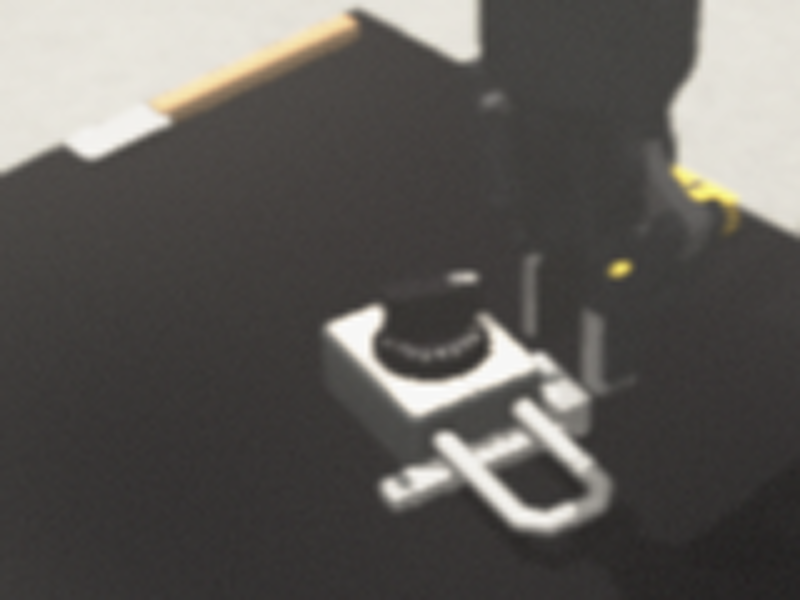

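The fingers (530,290 and 595,345) hang about 90 mm above the bow (560,515), as planned. I descend with a stop to check the force.

```bash
python3 -m inch '[[[-0.0015,0.001,0.03,0,0,0],[-0.0015,0.001,0.06,0,0,0],[-0.0015,0.001,0.072,0,0,0],[-0.0015,0.001,0.077,0,0,0],[-0.0015,0.001,0.077,0,0,0]]]' >/dev/null
python3 - <<'E'
from h import *
st();to((.5692,.0955),.018,168.5)
f=grab_frame("scene");cv2.imwrite("pics/s7.png",cv2.resize(f["image"][230:320,260:380],(800,600),interpolation=cv2.INTER_CUBIC))
E
```

```text
t 15.1 p [569.4  95.6  29.6] yaw 168.44 F [ 0.1 -0.2  0.5] T [-0.   -0.01 -0.03] op 29.6 gf 0.0 q [ 0.12  0.05  1.87 -0.    1.22 -1.25]
shift mm [ 0.1 -0.1 11.6] turn [-0.    -0.001 -0.001]
```

View pics/s7.png

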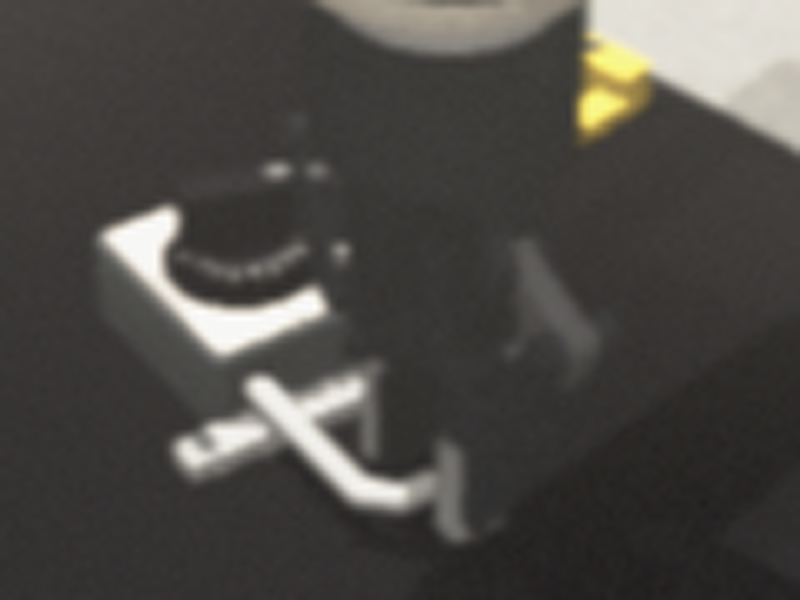

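The inner finger (370,420) drops into the loop and the outer one (460,490) beyond the bow. I go down the last 11 mm, grip and pull.

```bash
python3 -m inch '[[[0,0,0.005,0,0,0],[0,0,0.010,0,0,0],[0,0,0.0115,0,0,0],[0,0,0.0115,0,0,0]]]' >/dev/null
python3 -c "
from h import *
st()"
python3 -m inch '[[[0,0,0,0,0,0],[0,0,0,0,0,0],[0,0,0,0,0,0],[0,0,0,0,0,0]]]' -1 30 >/dev/null
python3 -c "
from h import *
st();f=grab_frame('scene');print(case(f))"
```

```text
t 15.48 p [569.5  96.1  18.3] yaw 168.49 F [0.3 0.1 0.3] T [0.01 0.06 0.  ] op 29.8 gf 0.0 q [ 0.12  0.06  1.88 -0.    1.2  -1.25]
t 15.82 p [569.8  96.2  18.6] yaw 168.49 F [0.2 1.5 1.2] T [ 0.17 -0.01 -0.02] op 6.9 gf 31.3 q [ 0.12  0.06  1.88  0.    1.2  -1.25]
(array([567.7,  31.9]), array([156.8,  47.8]), 77.1)
```

```bash
python3 -m inch '[[[0,0.002,0,0,0,0],[0,0.004,0,0,0,0],[0,0.006,0,0,0,0],[0,0.008,0,0,0,0],[0,0.010,0,0,0,0],[0,0.010,0,0,0,0]]]' >/dev/null
python3 -c "
from h import *
st()"
python3 -m inch '[[[0,0.001,0,0,0,0],[0,0.002,0,0,0,0],[0,0.002,0,0,0,0]]]' >/dev/null
python3 -c "
from h import *
st()"
python3 -m inch '[[[0,0.0015,0,0,0,0],[0,0.0015,0,0,0,0]]]' >/dev/null
python3 -c "
from h import *
st()"
```

```text
t 16.37 p [571.4 105.1  17.9] yaw 168.51 F [  0.2 -12.4  -0.5] T [-2.    0.07 -0.06] op 6.5 gf 31.6 q [ 0.14  0.07  1.87 -0.    1.2  -1.23]
t 16.62 p [571.4 105.4  17.5] yaw 168.49 F [ -1.2 -25.8  -1.4] T [-4.29  0.4   0.06] op 6.9 gf 31.9 q [ 0.14  0.07  1.87 -0.01  1.2  -1.23]
t 16.78 p [571.4 105.7  17.1] yaw 168.48 F [ -3.  -36.6  -2.3] T [-6.02  0.54  0.06] op 6.8 gf 32.3 q [ 0.14  0.08  1.87 -0.01  1.2  -1.22]
```

```bash
python3 -m inch '[[[0,-0.0035,0,0,0,0],[0,-0.0035,0,0,0,0]]]' >/dev/null
python3 -c "
from h import *
st()"
python3 -m inch '[[[0,0,0,0,0,0],[0,0,0,0,0,0],[0,0,0,0,0,0],[0,0,-0.04,0,0,0],[0,0,-0.08,0,0,0],[0,0,-0.11,0,0,0],[0,0,-0.11,0,0,0],[-0.06,0,-0.11,0,0,0]]]' -0.3 >/dev/null
python3 - <<'E'
from h import *
st();f=grab_frame('scene');print(bow(f),case(f))
cv2.imwrite("pics/s8.png",cv2.resize(f["image"][225:315,235:355],(800,600),interpolation=cv2.INTER_CUBIC))
E
```

```text
t 16.95 p [571.4 105.   18. ] yaw 168.47 F [ -1.  -12.4  -1.4] T [-2.02  0.11  0.02] op 6.5 gf 32.0 q [ 0.14  0.07  1.87 -0.    1.2  -1.23]
t 17.62 p [609.7  99.2 131. ] yaw 168.6 F [-1.6 -0.   0.7] T [ 0.01 -0.02  0.03] op 29.6 gf 0.0 q [ 0.12  0.04  1.7   0.    1.39 -1.25]
(np.int64(31), 77.13, 81.24) (array([551.2,  -6. ]), array([75.4, 64.3]), 78.0)
```

View pics/s8.png

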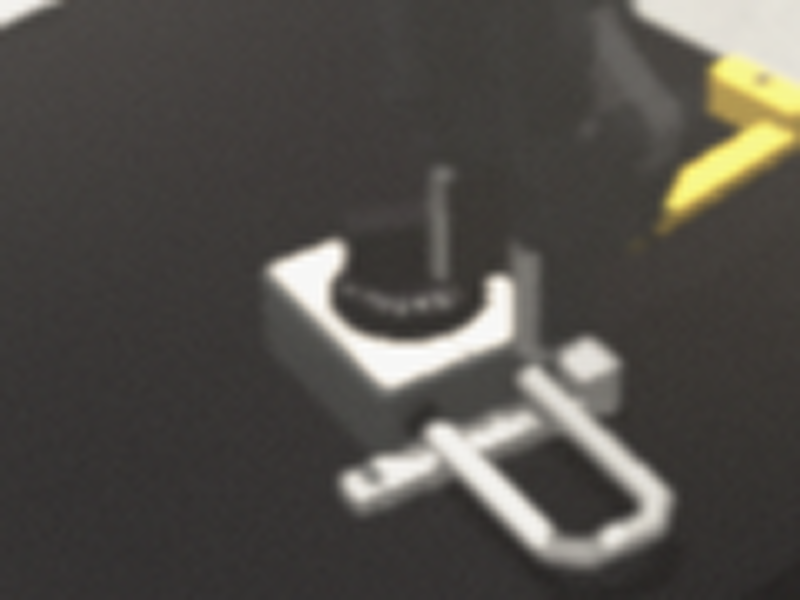

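The bow is now 17.3 mm out (at crop 590,550), the end stop was felt, and the case is still snug. Next I regrip the case across y and lift.

```bash
python3 -c "
from h import *
to((.5464,-.0168),.131,78.4)"
```

```text
shift mm [  46.7 -125.6   -3.1] turn [2.000e-03 1.000e-03 1.573e+00]
```

```bash
python3 -m inch '[[[0.0467,-0.1256,0,0,0,1.573],[0.0467,-0.1256,0,0,0,1.573],[0.0467,-0.1256,0,0,0,1.573],[0.0467,-0.1256,0,0,0,1.573],[0.0467,-0.1256,0,0,0,1.573],[0.0467,-0.1256,0,0,0,1.573],[0.0467,-0.1256,0,0,0,1.573],[0.0467,-0.1256,0,0,0,1.573]]]' 1 >/dev/null
python3 -c "
from h import *
st();to((.5464,-.0168),.12,78.4)"
```

```text
t 18.33 p [541.7 -16.  128.3] yaw 110.84 F [-0.3 -0.2  0.8] T [-0.01  0.05  0.05] op 85.0 gf 0.0 q [-0.08 -0.12  1.87  0.    1.39 -0.44]
shift mm [-2.4  4.1  8.3] turn [ 0.    -0.     0.566]
```

```bash
python3 -m inch '[[[-0.0024,0.004,0.0,0,0,0.566],[-0.0024,0.004,0.0,0,0,0.566],[-0.0024,0.004,0.0,0,0,0.566],[-0.0024,0.004,0.0,0,0,0.566],[-0.0024,0.004,0.008,0,0,0.566],[-0.0024,0.004,0.008,0,0,0.566],[-0.0024,0.004,0.008,0,0,0.566]]]' >/dev/null
python3 -c "
from h import *
st();to((.5464,-.0168),.018,78.4)"
```

```text
t 18.92 p [546.1 -16.7 120. ] yaw 78.93 F [-0.  -0.1 -0.3] T [ 0.02 -0.02  0.  ] op 85.6 gf 0.0 q [-0.08 -0.1   1.87  0.    1.38  0.12]
shift mm [ -0.    0.4 102. ] turn [-0.001 -0.     0.009]
```

```bash
python3 -m inch '[[[0,0.0003,0.03,0,0,0.004],[0,0.0003,0.06,0,0,0.004],[0,0.0003,0.085,0,0,0.004],[0,0.0003,0.097,0,0,0.004],[0,0.0003,0.102,0,0,0.004],[0,0.0003,0.102,0,0,0.004]]]' >/dev/null
python3 -c "
from h import *
st()"
python3 -m inch '[[[0,0,0,0,0,0],[0,0,0,0,0,0],[0,0,0,0,0,0],[0,0,0,0,0,0],[0,0,0,0,0,0]]]' -1 80 >/dev/null
python3 -c "
from h import *
st();print(get_obs()['ee_rot'])"
```

```text
t 19.42 p [546.4 -16.9  18.1] yaw 78.61 F [ 0.6 -0.1  0.1] T [ 0.04  0.   -0.05] op 85.1 gf 0.0 q [-0.08 -0.    1.95  0.    1.2   0.12]
t 19.83 p [547.5 -17.1  20.6] yaw 78.56 F [-3.5  0.1  8.8] T [0.05 0.73 0.03] op 62.2 gf 88.7 q [-0.08 -0.    1.95 -0.    1.2   0.12]
[ 3.13903600e+00 -2.79441756e-04  1.37115981e+00]
```

```bash
python3 -m inch '[[[-0.0005,0.0005,-0.004,0,0,0],[-0.001,0.001,-0.014,0,0,0],[-0.001,0.001,-0.030,0,0,0],[-0.001,0.001,-0.050,0,0,0],[-0.001,0.001,-0.072,0,0,0],[-0.001,0.001,-0.095,0,0,0],[-0.001,0.001,-0.115,0,0,0],[-0.001,0.001,-0.13,0,0,0]]]' >/dev/null
python3 -c "
from h import *
st()"
python3 -m inch '[[[0,0,-0.01,0,0,0],[0,0,-0.018,0,0,0],[0,0,-0.022,0,0,0],[0,0,-0.022,0,0,0],[0,0,-0.022,0,0,0],[0,0,-0.022,0,0,0],[0,0,-0.022,0,0,0],[0,0,-0.022,0,0,0]]]' >/dev/null
python3 - <<'E'
from h import *
st();print(get_obs()['ee_rot'])
f=grab_frame("scene");C=cloud(f);g=f["image"].max(2)
cv2.imwrite("pics/s9.png",cv2.resize(f["image"][130:300,200:430],(800,591),interpolation=cv2.INTER_CUBIC))
m=np.zeros(g.shape,bool);m[130:300,230:430]=1
s=m&(C[...,2]>.11)&(C[...,2]<.24)&(g>110)
P=C[s]*1000;d=P[:,:2]-[546,-6];a=np.radians(78.5);x=d@[np.cos(a),np.sin(a)];y=d@[-np.sin(a),np.cos(a)]
for lo in range(-40,130,15):
    k=(x>lo)&(x<lo+15)&(abs(y)<45)
    if k.sum()>4: print(lo,k.sum(),np.round(np.percentile(P[k,2],[10,50,90]),1),np.round(x[k].max(),1))
E
```

```text
t 20.5 p [547.6 -18.3 151.5] yaw 78.55 F [ 1.1 -0.3 -3.9] T [-0.06  0.03  0.03] op 62.4 gf 88.6 q [-0.08 -0.12  1.83 -0.    1.43  0.12]
t 21.17 p [547.1 -18.2 169.7] yaw 78.54 F [ 0.1  0.4 -5.2] T [-0.1  -0.05 -0.04] op 62.5 gf 88.6 q [-0.08 -0.13  1.81 -0.    1.46  0.12]
[-3.14061051e+00  1.39539309e-04  1.37075478e+00]
-40 16 [181.5 182.7 235.6] -25.0
-25 22 [190.7 216.9 229.6] -12.0
-10 151 [173.4 190.6 214.7] 4.6
5 61 [180.6 182.1 230. ] 20.0
20 146 [180.1 181.8 183. ] 34.9
35 46 [163.5 168.6 176.3] 49.6
50 46 [165.7 169.3 170.7] 64.9
65 54 [165.5 168.9 170.6] 79.9
80 52 [165.5 168.9 170.2] 94.9
95 56 [165.6 169.  170.3] 110.0
110 81 [165.6 168.7 170.3] 119.7
```

View pics/s9.png

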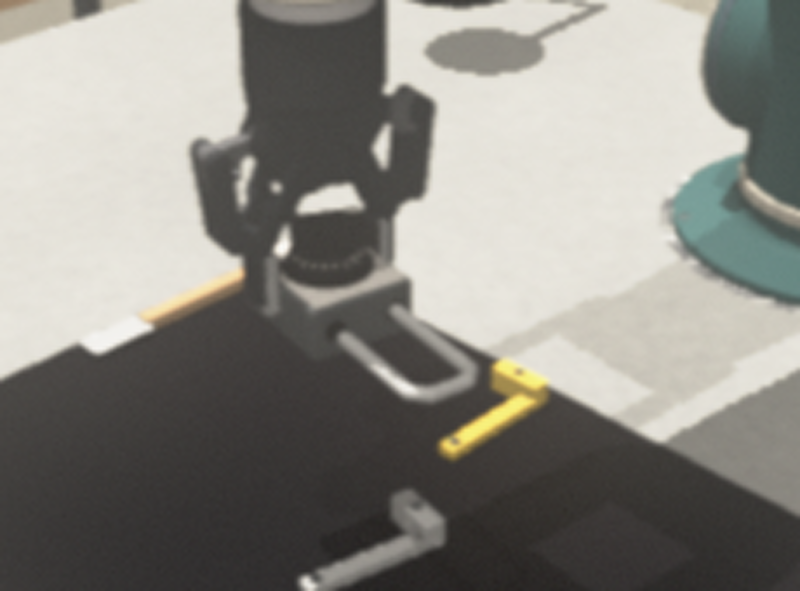

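The lock (345,310) hangs level about 150 mm up. Its shackle is still out, with the bow edge about 120 mm from the axis and the shackle level along its length. I hold a moment and hand in.

```bash
python3 -m inch '[[[0,0,0,0,0,0],[0,0,0,0,0,0],[0,0,0,0,0,0],[0,0,0,0,0,0]]]'
python3 -c "
from h import *
st();print(finish_job())"
```

```text
time_s: 21.55
ee_pos: [0.5473, -0.0182, 0.1704]
ee_rot: [-3.142, 0.0, 1.371]
force: [-0.1, -0.2, -3.9]
opening: 0.0626
grasp_force: 88.6
t 21.55 p [547.3 -18.2 170.4] yaw 78.54 F [-0.1 -0.2 -3.9] T [-0.11  0.02  0.02] op 62.6 gf 88.6 q [-0.08 -0.13  1.81 -0.    1.46  0.12]
the job is handed in; nothing more can be done
None
```

I handed the job in at 21.6 s with the lock opened in the corner of the stops, the shackle drawn about 17 mm to its end, and the lock held level and still about 15 cm up; no verdict came back.

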